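Lock the chip trap's open hatch latch with its key

ROBOT

A 6-joint arm with a two-finger parallel gripper is mounted at the origin on the work surface. World frame = base frame: x ahead of the robot, y to its left, z up, the work surface at z = 0. Lengths are in mm, angles in rad, forces in N, time in s.
With the tool pointing down it reaches from about 350 to 975 mm from the base axis. Payload 7.1 kg.
Tool frame: the origin (TCP) lies midway between the tips of the shut fingers; the grasp point (between the pads) lies 19 mm behind it; z points along the fingers, y is the line along which they close (so a half turn about z gives the same grasp; the last joint's range is limited). The gripper opens to 88 mm and grips with 3 to 60 N. Pads are 20 mm wide; open, the fingers measure 115 mm over their backs; the gripper's body (75 mm by 178 mm) begins 61 mm behind the grasp point.
Start: joints at [1.254, 0.423, 1.63, -0, 1.089, -0.019], TCP at [183.354, 597.483, 222.675] pointing down, gripper open.
Joint ranges: [-3, 3], [-0.9, 2.11], [0.09, 2.58], [-1.31, 4.45], [0.11, 2.69], [-2.54, 2.54]. Speed limits (rad/s): [2.39, 2.39, 3.01, 3.14, 3.14, 3.14].

INTERFACE

Orientations are given as a rotation vector (axis times angle).
In Python, from workcell import get_obs, get_image, camera_params, close_job gives the robot as it stands.
- The arm moves only by the shell command python3 -m creep 'ROWS' [OPENING]. ROWS is a JSON object of lists of equal length, an entry for each row: "delta_pos": the shift along the tool's x, y, z in m, a list of three; "twist": the turn, a rotation vector about the tool's x, y, z in degrees, a list of three. A call has 1 to 20 rows; each row shifts and turns the commanded pose from where the row before left it, along the tool's axes as they then stand; what a row does not reach is not made up. A row lasts 1/12 s, in which the tool goes at most 41.7 mm and 7.16 degrees, less where a joint would pass 70% of its speed; a pose out of reach is approached as far as the arm can. A call with a gripper value outside its range is refused whole. OPENING is the opening, from 0 (shut) to 1 (fully open), set as the call begins (- or left out, the last holds). The fingers move at their own pace and stop on an object; the grip force is fixed at half the most. Time passes only in rows, so rows that do not move let the fingers close. It gives the time, the measured TCP pose, the force, the opening and the grip force at its end, in the units of the state.
- get_obs(): the state, without advancing time (a new reading comes with each control period).
- get_image(name): name is "scene" or "top" or "wrist"; returns (picture, depth): 384x512x3 uint8, red, green, blue; 384x512 float32, mm along the optical axis (not along the pixel's ray), 0 where there is no reading.
- camera_params(name): a dict with "camera_matrix" (3x3 intrinsics, pixels), "extrinsics" (4x4, takes a point from camera to world coordinates). Camera axes: x right, y down, z forward; pixel columns grow to the right and rows downward; lengths in mm; the calibration is good to about 2 mm. A picture is of the moment at which its call begins: read the wrist's pose just before it. camera_params takes no time and is no camera call; for the wrist camera it gives the pose at the moment of the call.
- close_job(): hands the job in; it is judged then, once.
The state is a dict: "t": time; "qpos": joint angles; "qvel": joint speeds; "joint_torque": joint torques, N m; "ee_pos": TCP position; "orientation": TCP orientation; "ft_force": force on the tool from outside, world axes, zero at the start; "moment": the same for the moment, N m; "width": finger opening in mm; "grasp_force": force on a finger pad.
Only numpy, scipy, OpenCV 4.12 (cv2) and the standard library are available. Lean on these libraries where they do the work, as an engineer would, in place of code of your own. Each camera call takes 0.05 s, during which the arm holds its last target. There are 200 camera calls.

TASK

The blue chip trap has been emptied and its hatch shut, but one of the three slotted latches along the hatch was left open. Take the orange-handled key from the rack, put its blade in the slot of the open latch and turn it clockwise to its stop, so that the slot points at the white mark, leaving the two locked latches locked. Then hang the key back in its hole in the rack without pushing the other tools and things about.

Things in the scene. Friction and masses are not known exactly. Their poses are not given: they have to be found in the camera images.
- key: Latch key, loose, 136 mm tall, about 150 g, hanging upright in the rack's middle hole at the start. Origin at the middle of its blade's end; z along the shaft to the handle. Steel blade 14 mm wide (along y), 3.5 mm thick (along x), 10 mm long, thinning to 2.5 mm at the end; then a round steel shaft 14 mm in diameter up to the shoulder.
- key_handle (a point): Centre of the key's orange T-handle bar, on the key's axis 126 mm from the blade's end. The bar is 62 mm long (along the key's y, parallel to the blade), 16 mm thick (along x, the width to grip) and 20 mm high; under it a neck 16 mm in diameter and 23 mm long. Same axes as the key.
- key_shoulder (a point): Centre of the underside of the key's orange shoulder disc (32 mm in diameter, 7 mm thick), on the key's axis 86 mm from the blade's end; the face that rests on the rack.
- rack: Fixed wooden tool rack, 228 mm long (along its y), 70 mm deep (90 mm at the foot), its board's top 115 mm above the bench. Three holes in a row along y, 68 mm apart; origin on the bench under the middle hole; z up.
- rack_hole (a point): Centre of the mouth of the rack's middle hole, the key's place, on top of the board 115 mm above the bench; hole 22 mm in diameter through an 18 mm board. The rack's axes, z up.
- trap: Fixed blue sheet-metal chip trap, 260 mm deep (x), 360 mm wide (y), 75 mm high in front, 190 mm behind. Its sloping grey hatch with a clear window faces the robot (-x): the hatch's outward normal leans 30 degrees from vertical towards the trap's -x. Three latches 115 mm apart along its lower edge; a 100 mm duct leaves the back. Origin on the bench under its centre.
- latch_a (a joint): Turn of latch A's head, rad: 0 = open, slot parallel to the hatch's lower edge; grows clockwise seen from outside; 1.571 = locked, at its stop, slot pointing up the slope at the white mark. Stays where left; needs about 0.07 N m. One latch starts open (0 to 0.45), two locked (1.5 or more); in which of the three places the open one stands varies.
- latch_a_slot (a point): Centre of the slot's mouth in latch A's steel head, turning with it. z straight out of the hatch, y along the slot. Head 30 mm in diameter, mouth 11 mm above the hatch plate; slot 5 mm wide (8 mm at the bevelled mouth), 20 mm long with closed ends, 7 mm deep. The blade has about 6 degrees of play in it either way.
- latch_a_base: Latch A's fixed dark bezel ring, 42 mm in diameter, with the head in it. Origin on the hatch plate at the latch's axis; z straight out of the hatch, x up the slope to the white mark (locked), y along the hatch's lower edge.
- latch_b (a joint): Turn of latch B's head, rad: 0 = open, slot parallel to the hatch's lower edge; grows clockwise seen from outside; 1.571 = locked, at its stop, slot pointing up the slope at the white mark. Stays where left; needs about 0.07 N m. One latch starts open (0 to 0.45), two locked (1.5 or more); in which of the three places the open one stands varies.
- latch_b_slot (a point): Centre of the slot's mouth in latch B's steel head, turning with it. z straight out of the hatch, y along the slot. Head 30 mm in diameter, mouth 11 mm above the hatch plate; slot 5 mm wide (8 mm at the bevelled mouth), 20 mm long with closed ends, 7 mm deep. The blade has about 6 degrees of play in it either way.
- latch_b_base: Latch B's fixed dark bezel ring, 42 mm in diameter, with the head in it. Origin on the hatch plate at the latch's axis; z straight out of the hatch, x up the slope to the white mark (locked), y along the hatch's lower edge.
- latch_c (a joint): Turn of latch C's head, rad: 0 = open, slot parallel to the hatch's lower edge; grows clockwise seen from outside; 1.571 = locked, at its stop, slot pointing up the slope at the white mark. Stays where left; needs about 0.07 N m. One latch starts open (0 to 0.45), two locked (1.5 or more); in which of the three places the open one stands varies.
- latch_c_slot (a point): Centre of the slot's mouth in latch C's steel head, turning with it. z straight out of the hatch, y along the slot. Head 30 mm in diameter, mouth 11 mm above the hatch plate; slot 5 mm wide (8 mm at the bevelled mouth), 20 mm long with closed ends, 7 mm deep. The blade has about 6 degrees of play in it either way.
- latch_c_base: Latch C's fixed dark bezel ring, 42 mm in diameter, with the head in it. Origin on the hatch plate at the latch's axis; z straight out of the hatch, x up the slope to the white mark (locked), y along the hatch's lower edge.
- screwdriver: Red-handled screwdriver hanging in the rack beside the key, handle 29 mm across and 84 mm tall; origin where its handle rests on the rack board.
- chisel: Wood-handled chisel hanging in the rack on the key's other side, handle 29 mm across and 84 mm tall; origin where its handle rests on the rack board.
- drill: Teal cordless drill lying on its side, about 280 x 205 x 60 mm; origin under its barrel.
- ear_defenders: Yellow and black ear defenders lying flat, about 170 x 145 x 66 mm; origin under the middle between the cups.
- glue: White glue bottle with a red nozzle and blue label, 56 mm across, 162 mm tall; origin under its centre.
- offcut: Pale wood offcut 55 x 100 x 22 mm; origin under its centre.
- tape: Yellow tape measure standing on edge, 65 x 36 x 62 mm; origin under its centre.

How it is judged:
By the outcome, as a careful person would: the job done as asked, in the order asked, and still so for the second after the job is handed in, with the robot touching nothing.
It also fails if it takes over 50 s, if anything falls off the work surface, if the arm or the gripper's body presses on something with over 40 N, if the wrist force passes 120 N, or if a joint passes its speed limit or range.

## Working session

There is one attempt and no reset: what is moved stays moved. The work goes in short steps, Python scripts to look and compute and a shell command to move; the robot and the scene stay as the last step left them, time stands still between calls to the robot, and variables do not carry over. Pictures are saved under pics/ and viewed, at most 10 in all, crops included, and the job is handed in when it is done.

```bash
mkdir -p pics; ls
python3 - <<'E'
from workcell import *
import cv2,numpy as np
o=get_obs(); print(o)
for n in("scene","top"):
    p,d=get_image(n); np.savez(f"{n}.npz",p=p,d=d,K=camera_params(n)["camera_matrix"],T=camera_params(n)["extrinsics"])
    cv2.imwrite(f"pics/{n}0.png",cv2.resize(p[:,:,::-1],(768,576),interpolation=cv2.INTER_CUBIC)); print(n,np.round(camera_params(n)["extrinsics"],3).tolist(),camera_params(n)["camera_matrix"])
E
```

```text
pics
{'t': 0.0, 'qpos': array([ 1.25403264e+00,  4.23825102e-01,  1.63071652e+00, -2.66675477e-06,
        1.08859483e+00, -1.90157683e-02]), 'qvel': array([-0.00200008, -0.00117245, -0.00025921,  0.00097967, -0.00143266,
        0.00094879]), 'joint_torque': array([ 3.24853454e-04, -5.44623148e+01, -2.73671865e+01,  6.42706873e-02,
        2.27062718e-02, -1.25898409e-04]), 'ee_pos': array([183.1621176 , 596.9599761 , 221.90110679]), 'orientation': array([-4.65935629e-01, -3.10658920e+00,  2.39132168e-03]), 'ft_force': array([-0.1306469 , -0.22594764,  0.51338796]), 'moment': array([-0.00919353, -0.03303867, -0.02200052]), 'grasp_force': 0.0, 'width': 87.77701153888471}
scene [[-0.73, 0.479, -0.487, 1191.564], [0.683, 0.496, -0.536, 714.928], [-0.015, -0.724, -0.69, 1035.356], [0.0, 0.0, 0.0, 1.0]] [[412.2295064    0.         256.12433702]
 [  0.         412.2295064  191.18695759]
 [  0.           0.           1.        ]]
top [[-0.008, -0.99, 0.14, 373.287], [-0.999, 0.012, 0.031, -16.357], [-0.032, -0.14, -0.99, 1355.286], [0.0, 0.0, 0.0, 1.0]] [[488.71227747   0.         249.11776458]
 [  0.         488.71227747 191.28056297]
 [  0.           0.           1.        ]]
```

View pics/scene0.png

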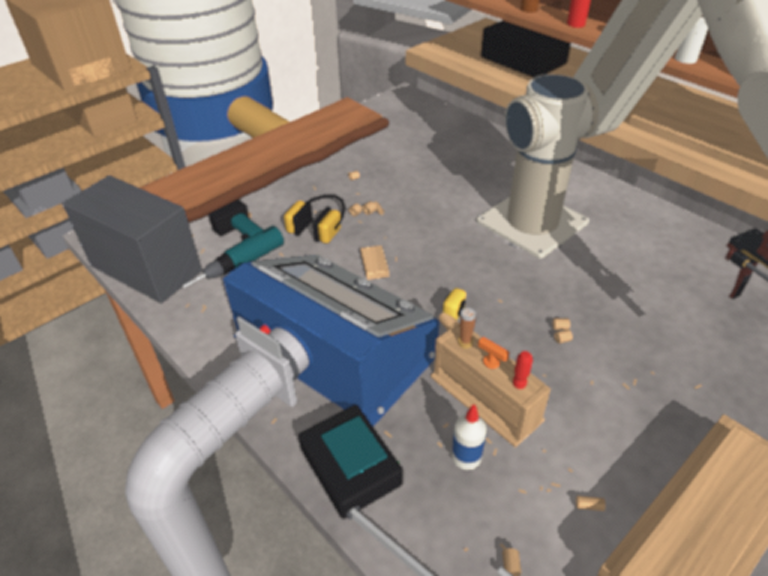

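View pics/top0.png

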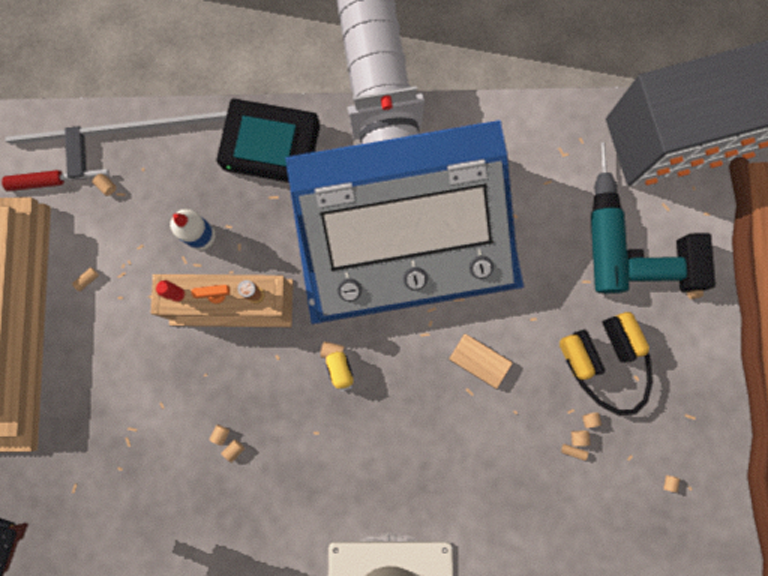

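The top view shows the rack at (222,300), with the orange key bar at (210,292) between the red screwdriver at (170,291) and the chisel at (246,289). The latches are at (349,291), (416,279) and (482,268). The left one, nearest the rack, has its slot along the lower edge, so it's the open one.

```bash
cat > h.py <<'E'
import numpy as np,cv2
from scipy.spatial.transform import Rotation as R
def ray(K,T,u,v):
    d=T[:3,:3]@np.linalg.solve(K,np.array([u,v,1.0])); return T[:3,3],d
def onplane(K,T,uv,n,c):   # plane n.p=c
    o,d=ray(K,T,*uv); return o+d*(c-n@o)/(n@d)
def cloud(d,K,T):
    v,u=np.mgrid[:d.shape[0],:d.shape[1]]
    P=np.stack([(u-K[0,2])/K[0,0]*d,(v-K[1,2])/K[1,1]*d,d],-1); return P@T[:3,:3].T+T[:3,3]
def bar(p,K,T,z):          # orange blob on plane z -> centre, long-axis angle
    h=cv2.cvtColor(p,cv2.COLOR_RGB2HSV)
    m=cv2.inRange(h,(6,190,150),(16,255,255)); m=cv2.morphologyEx(m,cv2.MORPH_OPEN,np.ones((3,3)))
    cs,_=cv2.findContours(m,cv2.RETR_EXTERNAL,cv2.CHAIN_APPROX_NONE)
    return m,sorted(cs,key=cv2.contourArea)[::-1]
E
python3 - <<'E'
from h import *
S=np.load("top.npz");p,d,K,T=[S[k] for k in "pdKT"]
C=cloud(d,K,T)
m,cs=bar(p,K,T,165)
for c in cs[:3]: print("orange",cv2.contourArea(c),cv2.minAreaRect(c))
r=cv2.minAreaRect(cs[0]); b=cv2.boxPoints(r)
P=np.array([onplane(K,T,q,np.array([0,0,1.]),165) for q in b]); print(P.round(1)); print("key",P.mean(0))
# hatch plane
w=C[165:205,205:345].reshape(-1,3); w=w[(w[:,2]>60)&(w[:,2]<180)]
best=None;rng=np.random.default_rng(0)
for _ in range(300):
    a,b2,c=w[rng.choice(len(w),3,False)]; n=np.cross(b2-a,c-a); n/=np.linalg.norm(n)+1e-9
    i=abs((w-a)@n)<2
    if best is None or i.sum()>best.sum(): best=i
q=w[best];c0=q.mean(0);n=np.linalg.svd(q-c0)[2][2];n*=np.sign(n[2]);print("plane",n,c0,best.sum(),len(w),"tilt",np.degrees(np.arccos(n[2])))
g=cv2.cvtColor(p,cv2.COLOR_RGB2GRAY)
L=[]
for u,v in((233,194),(277,186),(321,179)):
    s=g[v-13:v+14,u-13:u+14]; s=cv2.resize(s,None,fx=8,fy=8,interpolation=cv2.INTER_CUBIC)
    cir=cv2.HoughCircles(s,cv2.HOUGH_GRADIENT,1.5,200,param1=80,param2=15,minRadius=36,maxRadius=76)
    x,y,rr=cir[0,0]; uv=(u-13+x/8-.44,v-13+y/8-.44); X=onplane(K,T,uv,n,n@c0+8); L.append(X); print(uv,rr/8,X.round(1))
L=np.array(L);print(np.diff(L,axis=0),np.linalg.norm(np.diff(L,axis=0),axis=1))
# rack tools
for (u,v) in ((113,194),(164,193),(140,194),(102,200)): print(u,v,C[v,u].round(1))
from workcell import camera_params,get_obs
T=camera_params("wrist")["extrinsics"];o=get_obs();Rt=R.from_rotvec(o["orientation"]).as_matrix()
print("cam in tool",(Rt.T@T[:3,:3]).round(3).tolist(),(Rt.T@(T[:3,3]-o["ee_pos"])).round(1),camera_params("wrist")["camera_matrix"].round(1).tolist()); print(Rt.round(3))
E
```

```text
Traceback (most recent call last):
IndexError: list index out of range
```

```bash
sed -i 's/(6,190,150),(16,255,255)/(5,170,110),(17,255,255)/' h.py
cat > m1.py <<'E'
from h import *
S=np.load("top.npz");p,d,K,T=[S[k] for k in "pdKT"]
print("px",p[194,135:146].tolist())
C=cloud(d,K,T)
m,cs=bar(p,K,T,165)
for c in cs[:3]: print("orange",cv2.contourArea(c),cv2.minAreaRect(c))
if cs:
    r=cv2.minAreaRect(cs[0]); b=cv2.boxPoints(r)
    P=np.array([onplane(K,T,q,np.array([0,0,1.]),165) for q in b]); print(P.round(1)); print("key",P.mean(0))
w=C[165:205,205:345].reshape(-1,3); w=w[(w[:,2]>60)&(w[:,2]<180)]
best=None;rng=np.random.default_rng(0)
for _ in range(300):
    a,b2,c=w[rng.choice(len(w),3,False)]; n=np.cross(b2-a,c-a); n/=np.linalg.norm(n)+1e-9
    i=abs((w-a)@n)<2
    if best is None or i.sum()>best.sum(): best=i
q=w[best];c0=q.mean(0);n=np.linalg.svd(q-c0)[2][2];n*=np.sign(n[2]);print("plane",n,c0,best.sum(),len(w),"tilt",np.degrees(np.arccos(n[2])))
g=cv2.cvtColor(p,cv2.COLOR_RGB2GRAY)
L=[]
for u,v in((233,194),(277,186),(321,179)):
    s=g[v-13:v+14,u-13:u+14]; s=cv2.resize(s,None,fx=8,fy=8,interpolation=cv2.INTER_CUBIC)
    cir=cv2.HoughCircles(s,cv2.HOUGH_GRADIENT,1.5,200,param1=80,param2=15,minRadius=36,maxRadius=76)
    x,y,rr=cir[0,0]; uv=(u-13+x/8-.44,v-13+y/8-.44); X=onplane(K,T,uv,n,n@c0+8); L.append(X); print(uv,rr/8,X.round(1))
L=np.array(L);print(np.diff(L,axis=0),np.linalg.norm(np.diff(L,axis=0),axis=1))
for (u,v) in ((113,194),(164,193),(140,194),(102,200)): print(u,v,C[v,u].round(1))
from workcell import camera_params,get_obs
T=camera_params("wrist")["extrinsics"];o=get_obs();Rt=R.from_rotvec(o["orientation"]).as_matrix()
print("cam in tool",(Rt.T@T[:3,:3]).round(3).tolist(),(Rt.T@(T[:3,3]-o["ee_pos"])).round(1),camera_params("wrist")["camera_matrix"].round(1).tolist()); print(Rt.round(3))
E
python3 m1.py
```

```text
px [[238, 129, 65], [238, 131, 70], [238, 130, 70], [236, 123, 62], [238, 130, 68], [239, 131, 70], [239, 131, 71], [238, 131, 69], [237, 128, 68], [236, 125, 67], [236, 127, 66]]
orange 162.5 ((140.24391174316406, 196.19512939453125), (10.822290420532227, 24.294937133789062), 83.6598129272461)
orange 4.0 ((475.0, 100.0), (2.0, 2.0), 90.0)
orange 4.0 ((449.0, 107.0), (2.0, 2.0), 90.0)
[[543.7 322.5 165. ]
 [549.6 262.3 165. ]
 [522.7 258.8 165. ]
 [516.8 318.8 165. ]]
key [533.19544491 290.58027987 165.        ]
plane [-0.47814624 -0.07965208  0.87466092] [574.08009299 -33.947247   111.32863816] 2202 4875 tilt 28.99512940344304
(np.float32(232.59125), np.float32(193.59125)) 5.79375 [544.   65.  113.1]
(np.float32(276.77875), np.float32(186.15375)) 5.90625 [562.  -48.7 112.5]
(np.float32(320.59125), np.float32(178.59125)) 5.625 [ 580.2 -161.4  112.2]
[[  17.96819003 -113.7050267    -0.53211424]
 [  18.25102087 -112.64193146   -0.28068853]] [115.11721025 114.11127583]
113 194 [535.2 349.2 195.4]
164 193 [534.9 223.3 204.4]
140 194 [538.5 291.  166.2]
102 200 [530.6 401.2 119.7]
cam in tool [[-0.0, -0.955, -0.297], [1.0, -0.0, 0.0], [-0.0, -0.297, 0.955]] [  80.8    1.5 -162.1] [[293.8, 0.0, 256.0], [0.0, 293.8, 190.9], [0.0, 0.0, 1.0]]
[[-0.956  0.293 -0.   ]
 [ 0.293  0.956 -0.001]
 [ 0.    -0.001 -1.   ]]
```

```bash
python3 -m creep '{"delta_pos":[[-0.0357,-0.0157,-0.005],[-0.0357,-0.0157,-0.005],[-0.0357,-0.0157,-0.005],[-0.0357,-0.0157,-0.005],[-0.0357,-0.0157,-0.005],[-0.0357,-0.0157,-0.005],[-0.0357,-0.0157,-0.005],[-0.0357,-0.0157,-0.005],[-0.0357,-0.0157,-0.005],[-0.0357,-0.0157,-0.005],[-0.0357,-0.0157,-0.005],[-0.0357,-0.0157,-0.005]],"twist":[[0,0,0],[0,0,0],[0,0,0],[0,0,0],[0,0,0],[0,0,0],[0,0,0],[0,0,0],[0,0,0],[0,0,0],[0,0,0],[0,0,0]]}' && python3 -m creep '{"delta_pos":[[0,0,0],[0,0,0],[0,0,0],[0,0,0],[0,0,0],[0,0,0],[0,0,0],[0,0,0],[0,0,0],[0,0,0],[0,0,0],[0,0,0]],"twist":[[0,0,6.75],[0,0,6.75],[0,0,6.75],[0,0,6.75],[0,0,6.75],[0,0,6.75],[0,0,6.75],[0,0,6.75],[0,0,6.75],[0,0,6.75],[0,0,0],[0,0,0]]}'
cat > look.py <<'E'
import sys
from h import *
from workcell import *
n=sys.argv[1]
T=camera_params("wrist")["extrinsics"];K=camera_params("wrist")["camera_matrix"];o=get_obs()
p,d=get_image("wrist")
np.savez(n+".npz",p=p,d=d,K=K,T=T,ee=o["ee_pos"],R=R.from_rotvec(o["orientation"]).as_matrix())
cv2.imwrite(f"pics/{n}.png",cv2.resize(p[:,:,::-1],(768,576),interpolation=cv2.INTER_CUBIC))
print(o["t"],o["ee_pos"].round(1),R.from_rotvec(o["orientation"]).as_matrix().round(4).tolist(),o["qpos"].round(2),o["ft_force"].round(1),o["width"],o["grasp_force"])
E
python3 look.py w1
python3 - <<'E'
from h import *
S=np.load("w1.npz");p,d,K,T=[S[k] for k in "pdKT"]
m,cs=bar(p,K,T,165); cv2.imwrite("pics/m.png",m)
for c in cs[:3]: print(cv2.contourArea(c),cv2.minAreaRect(c))
C=cloud(d,K,T); 
q=C[(m>0)&(C[...,2]>159)&(C[...,2]<170)][:,:2]; print(len(q),C[m>0][:,2].max())
r=cv2.minAreaRect(q.astype(np.float32)); print("bar top",r)
E
```

```text
t: 1.1
ee_pos: [538.6, 290.0, 282.7]
orientation: [-0.466, -3.106, 0.0]
ft_force: [-0.8, 0.8, 0.7]
width: 88.4
grasp_force: 0.0
t: 2.1
ee_pos: [537.4, 291.6, 282.3]
orientation: [-2.109, -2.328, 0.001]
ft_force: [-0.3, -0.5, -0.1]
width: 87.8
grasp_force: 0.0
2.1 [537.4 291.6 282.3] [[-0.0983, 0.9952, -0.0006], [0.9952, 0.0983, -0.0003], [-0.0003, -0.0007, -1.0]] [ 0.48  0.34  1.61 -0.    1.19  0.38] [-0.3 -0.5 -0.1] 87.76856084171868 0.0
1000.5 ((258.0, 183.5), (59.0, 26.0), 90.0)
890 444.4170680743696
bar top ((540.4298706054688, 293.8431701660156), (15.084810256958008, 60.98906326293945), 6.16317892074585)
```

View pics/w1.png

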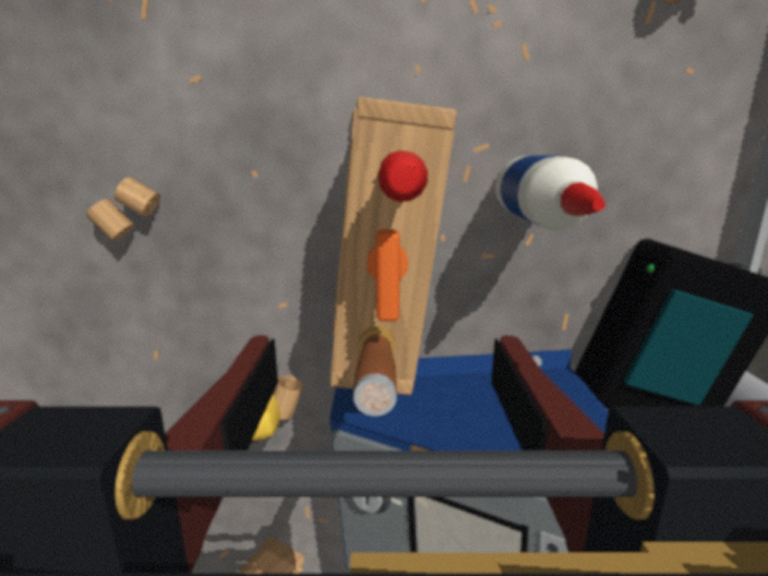

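The picture shows the orange bar at (388,275) in line with the fingers, the screwdriver at (403,176) and the chisel at (376,394) clear of it, and latch A's slot at (367,497). Lowering onto the key.

```bash
python3 -m creep '{"delta_pos":[[0.0019,0.0032,0.02],[0,0,0.03],[0,0,0.03],[0,0,0.03],[0,0,0.02],[0,0,0.01],[0,0,0.006],[0,0,0]],"twist":[[0,0,-0.5],[0,0,0],[0,0,0],[0,0,0],[0,0,0],[0,0,0],[0,0,0],[0,0,0]]}' 0.5 && python3 -m creep '{"delta_pos":[[0,0,0],[0,0,0],[0,0,0],[0,0,0],[0,0,0],[0,0,0],[0,0,0],[0,0,0]],"twist":[[0,0,0],[0,0,0],[0,0,0],[0,0,0],[0,0,0],[0,0,0],[0,0,0],[0,0,0]]}' 0.0
```

```text
t: 2.82
ee_pos: [540.4, 293.8, 136.0]
orientation: [-2.102, -2.334, 0.002]
ft_force: [0.1, 0.6, -0.3]
width: 43.9
grasp_force: 0.0
t: 3.48
ee_pos: [540.9, 294.1, 137.5]
orientation: [2.103, 2.333, 0.001]
ft_force: [-2.6, -0.6, 6.0]
width: 15.7
grasp_force: 30.0
```

```bash
python3 -m creep '{"delta_pos":[[0,0,-0.02],[0,0,-0.035],[0,0,-0.04],[0,0,-0.04],[0,0,-0.035],[0,0,-0.02],[-0.0332,-0.0141,0],[-0.0332,-0.0141,0],[-0.0332,-0.0141,0],[-0.0332,-0.0141,0],[-0.0332,-0.0141,0],[-0.0332,-0.0141,0],[-0.0332,-0.0141,0]],"twist":[[0,0,0],[0,0,0],[0,0,0],[0,0,0],[0,0,0],[0,0,0],[0,0,0],[0,0,0],[0,0,0],[0,0,0],[0,0,0],[0,0,0],[0,0,0]]}' && python3 -m creep '{"delta_pos":[[0,0,0],[0,0,0],[0,0,0],[0,0,0],[0,0,0],[0,0,0],[0,-0.02,0.027],[0,-0.02,0.027],[0,0,0],[0,0,0]],"twist":[[0,0,-3],[-6,0,0],[-6,0,0],[-6,0,0],[-6,0,0],[-6,0,0],[0,0,0],[0,0,0],[0,0,0],[0,0,0]]}' && python3 look.py w2
```

```text
t: 4.57
ee_pos: [465.5, 51.1, 326.5]
orientation: [2.103, 2.334, -0.0]
ft_force: [1.2, -1.2, -1.6]
width: 15.8
grasp_force: 30.0
t: 5.4
ee_pos: [457.8, 51.2, 258.7]
orientation: [1.788, 2.091, 0.556]
ft_force: [0.2, 0.7, -0.6]
width: 15.5
grasp_force: 30.0
5.4 [457.8  51.2 258.7] [[-0.1553, 0.8576, 0.4903], [0.9879, 0.1345, 0.0775], [0.0005, 0.4964, -0.8681]] [ 0.05 -0.07  2.27  0.13  0.43 -0.21] [ 0.2  0.7 -0.6] 15.517435362004516 29.999871226027608
```

View pics/w2.png

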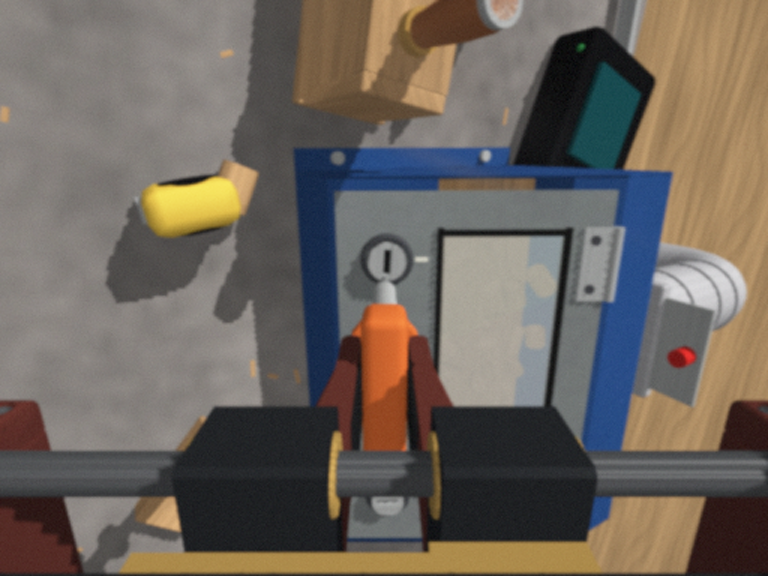

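The slot of latch A is at (386,261), nearly in line with the tool's x, with the white mark to its right at (421,259). The key's shaft is just below it at (385,293). Measuring the slot in the wrist frame.

```bash
cat > slot.py <<'E'
import sys
from h import *
S=np.load(sys.argv[1]+".npz");p,d,K,T,ee,Rt=[S[k] for k in ("p","d","K","T","ee","R")]
u0,v0=int(sys.argv[2]),int(sys.argv[3])
C=cloud(d,K,T)
# hatch plane: grey plate pixels beside the latch
w=C[v0-35:v0+25,u0-28:u0+28].reshape(-1,3)
rng=np.random.default_rng(0);best=np.zeros(1)
for _ in range(400):
    a,b,c=w[rng.choice(len(w),3,False)];n=np.cross(b-a,c-a);n/=np.linalg.norm(n)+1e-9
    i=abs((w-a)@n)<1.2
    if i.sum()>best.sum():best=i
q=w[best];c0=q.mean(0);n=np.linalg.svd(q-c0)[2][2];n*=np.sign(n[2])
print("normal",n.round(4),"tool z",Rt[:,2].round(4),len(q),len(w))
g=cv2.cvtColor(p,cv2.COLOR_RGB2GRAY);k=8;r=26
s=cv2.resize(g[v0-r:v0+r+1,u0-r:u0+r+1],None,fx=k,fy=k,interpolation=cv2.INTER_CUBIC)
cv2.imwrite("pics/slot_crop.png",s)
def up(x,y): return (u0-r+(x+.5)/k-.5, v0-r+(y+.5)/k-.5)
m=cv2.inRange(s,0,85)
cs,_=cv2.findContours(m,cv2.RETR_CCOMP,cv2.CHAIN_APPROX_NONE)
mid=np.array([s.shape[1]/2]*2)
for c in sorted(cs,key=cv2.contourArea)[::-1][:8]:
    rc=cv2.minAreaRect(c); 
    if cv2.contourArea(c)<300: continue
    b=cv2.boxPoints(rc); P=np.array([onplane(K,T,up(*x),n,n@c0+11) for x in b])
    ctr=P.mean(0); e1=P[1]-P[0];e2=P[2]-P[1]
    L=e1 if np.linalg.norm(e1)>np.linalg.norm(e2) else e2
    l=Rt.T@L; a=np.degrees(np.arctan2(l[1],l[0])); a=(a+90)%180-90
    print("area",cv2.contourArea(c),"px",np.round(up(*rc[0]),1),"size mm",round(np.linalg.norm(e1),1),round(np.linalg.norm(e2),1),"ctr",ctr.round(1),"in tool",(Rt.T@(ctr-ee)).round(1),"angle about tool z",round(a,1))
E
python3 slot.py w2 257 174
```

```text
normal [-0.4965 -0.0832  0.864 ] tool z [ 0.4903  0.0775 -0.8681] 2005 3360
area 35380.5 px [250.8 176.5] size mm 56.2 41.3 ctr [537.6  60.6 108.9] in tool [ -3.2  -4.6 170. ] angle about tool z 60.9
area 3490.5 px [257.8 173.9] size mm 17.8 4.7 ctr [544.1  65.3 113.1] in tool [  0.4   3.7 169.9] angle about tool z 3.2
area 2873.0 px [237.9 186.5] size mm 12.6 10.0 ctr [526.7  47.1 101.3] in tool [-14.9 -19.6 170.1] angle about tool z 45.5
```

View pics/slot_crop.png

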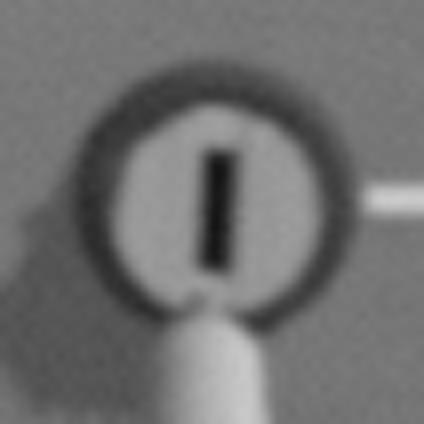

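```bash
python3 -m creep '{"delta_pos":[[0,0.0015,0.015],[0,0,0.02],[0,0,0.014],[0,0,0],[0,0,0]],"twist":[[0,0,3],[0,0,0],[0,0,0],[0,0,0],[0,0,0]]}' && python3 look.py w3
python3 - <<'E'
from h import *
S=np.load("w3.npz");p,d,K,T,ee,Rt=[S[k] for k in ("p","d","K","T","ee","R")]
for P in ((0,0,107),(0,7,107),(0,-7,107),(0,0,117),(7,0,117)):
    X=T[:3,:3].T@(Rt@np.array(P)+ee-T[:3,3]);print(P,(K@X/X[2])[:2].round(1))
c=p[130:215,205:310]; cv2.imwrite("pics/w3c.png",cv2.resize(c[:,:,::-1],None,fx=7,fy=7,interpolation=cv2.INTER_CUBIC))
E
```

```text
t: 5.87
ee_pos: [485.7, 55.6, 219.4]
orientation: [1.844, 2.046, 0.575]
ft_force: [0.1, 0.7, -1.4]
width: 15.8
grasp_force: 30.0
5.8667 [485.7  55.6 219.4] [[-0.1107, 0.862, 0.4947], [0.9935, 0.0828, 0.078], [0.0263, 0.5001, -0.8655]] [ 0.06  0.06  2.26  0.17  0.3  -0.19] [ 0.1  0.7 -1.4] 15.797642232620126 29.999798708595335
(0, 0, 107) [254.4 190.3]
(0, 7, 107) [261.7 190.3]
(0, -7, 107) [247.  190.3]
(0, 0, 117) [254.4 187.3]
(7, 0, 117) [254.4 180.5]
```

View pics/w3c.png

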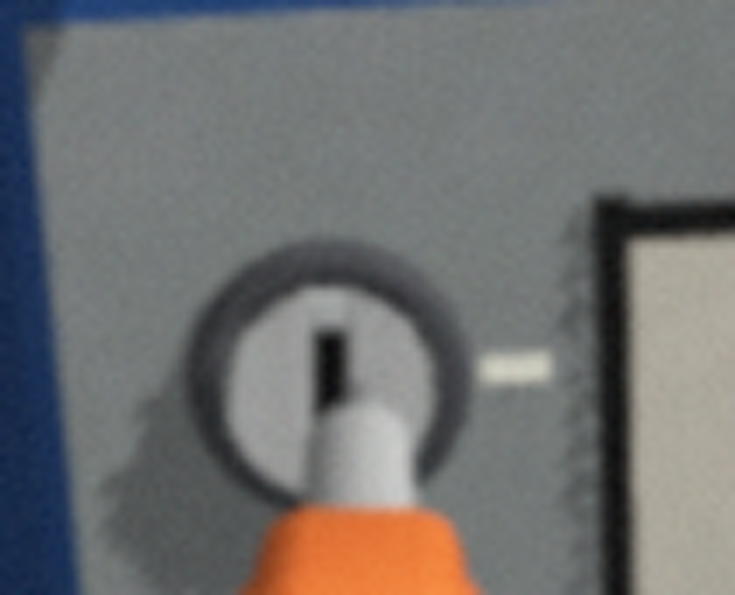

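The blade and shaft, centred near column 362 in the crop, sit about 4 mm uphill of the slot at column 331. The slot's direction is already parallel. Shifting and checking again.

```bash
python3 -m creep '{"delta_pos":[[0,-0.0042,0.006],[0,0,0],[0,0,0],[0,0,0]],"twist":[[0,0,0],[0,0,0],[0,0,0],[0,0,0]]}' && python3 look.py w4
python3 - <<'E'
from h import *
S=np.load("w4.npz");p,d,K,T,ee,Rt=[S[k] for k in ("p","d","K","T","ee","R")]
X=np.array([544.1,65.3,113.1]);print("slot in tool",(Rt.T@(X-ee)).round(1))
c=p[150:215,220:290]; cv2.imwrite("pics/w4c.png",cv2.resize(c[:,:,::-1],None,fx=9,fy=9,interpolation=cv2.INTER_CUBIC))
g=cv2.GaussianBlur(cv2.cvtColor(p,cv2.COLOR_RGB2GRAY),(1,3),0)
for v in range(170,204,3): print(v,g[v,240:274].tolist())
E
```

```text
t: 6.25
ee_pos: [483.8, 55.4, 211.3]
orientation: [1.844, 2.046, 0.574]
ft_force: [0.6, 0.4, -0.7]
width: 15.9
grasp_force: 30.0
6.25 [483.8  55.4 211.3] [[-0.1104, 0.8622, 0.4944], [0.9935, 0.0826, 0.0777], [0.0261, 0.4997, -0.8658]] [ 0.06  0.07  2.28  0.18  0.28 -0.2 ] [ 0.6  0.4 -0.7] 15.852187669664733 29.9998336751014
slot in tool [  0.6   3.8 115.6]
170 [120, 117, 108, 94, 84, 70, 64, 65, 63, 64, 63, 65, 63, 66, 67, 65, 66, 64, 63, 64, 63, 61, 62, 65, 70, 74, 79, 81, 85, 92, 98, 104, 111, 118]
173 [101, 77, 63, 58, 60, 61, 60, 59, 57, 63, 74, 86, 102, 118, 137, 150, 155, 157, 156, 154, 142, 128, 111, 96, 84, 75, 60, 57, 60, 68, 75, 82, 89, 94]
176 [54, 53, 57, 63, 62, 63, 70, 84, 110, 129, 141, 147, 151, 155, 152, 152, 153, 156, 157, 155, 145, 147, 150, 155, 156, 152, 144, 131, 114, 89, 70, 67, 68, 77]
179 [53, 63, 64, 72, 87, 118, 140, 152, 151, 152, 152, 153, 154, 149, 136, 101, 67, 54, 59, 74, 105, 135, 150, 153, 153, 153, 151, 150, 153, 149, 122, 87, 70, 64]
182 [62, 66, 71, 91, 126, 149, 156, 155, 152, 153, 152, 152, 154, 149, 130, 89, 42, 23, 19, 42, 89, 132, 148, 153, 1
[... 516 characters left out ...]
, 153, 156, 156, 155, 154, 144, 109, 73]
194 [48, 47, 51, 70, 99, 127, 142, 141, 125, 106, 106, 118, 129, 145, 156, 167, 175, 183, 188, 194, 197, 199, 196, 176, 156, 152, 153, 155, 156, 153, 139, 106, 76, 61]
197 [73, 59, 50, 46, 56, 76, 104, 122, 118, 107, 107, 120, 133, 146, 157, 165, 174, 183, 188, 191, 197, 201, 196, 180, 162, 152, 151, 145, 132, 109, 82, 65, 61, 69]
200 [86, 82, 76, 69, 55, 53, 53, 64, 85, 95, 109, 121, 136, 145, 156, 165, 174, 180, 187, 192, 196, 197, 198, 182, 151, 118, 97, 80, 66, 65, 72, 86, 102, 113]
203 [85, 84, 87, 86, 82, 85, 91, 100, 114, 125, 129, 134, 137, 139, 143, 145, 149, 150, 152, 155, 157, 159, 160, 155, 138, 123, 114, 110, 112, 115, 115, 118, 121, 120]
```

View pics/w4c.png

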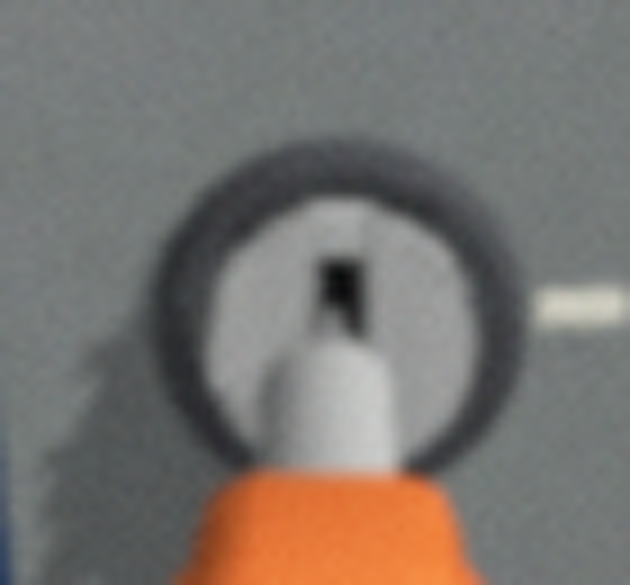

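The blade shows at column 255.9 and the slot at 257.4, so it needs another +1.4 mm along y before going in.

```bash
python3 -m creep '{"delta_pos":[[0,0.0014,0],[0,0,0],[0,0,0.004],[0,0,0.003],[0,0,0.002],[0,0,0.002],[0,0,0],[0,0,0]],"twist":[[0,0,0],[0,0,0],[0,0,0],[0,0,0],[0,0,0],[0,0,0],[0,0,0],[0,0,0]]}' && python3 look.py w5
python3 - <<'E'
from h import *
S=np.load("w5.npz");p,d,K,T,ee,Rt=[S[k] for k in ("p","d","K","T","ee","R")]
X=np.array([544.1,65.3,113.1]);print("slot in tool",(Rt.T@(X-ee)).round(1))
g=cv2.GaussianBlur(cv2.cvtColor(p,cv2.COLOR_RGB2GRAY),(1,3),0)
for v in range(174,200,3): print(v,g[v,244:270].tolist())
E
```

```text
t: 6.97
ee_pos: [490.4, 56.4, 201.8]
orientation: [1.845, 2.047, 0.573]
ft_force: [-0.2, -0.2, -1.1]
width: 15.7
grasp_force: 30.0
6.9667 [490.4  56.4 201.8] [[-0.1104, 0.8627, 0.4934], [0.9935, 0.0827, 0.0776], [0.0262, 0.4988, -0.8663]] [ 0.06  0.1   2.27  0.19  0.25 -0.22] [-0.2 -0.2 -1.1] 15.729907812439846 29.999893116764724
slot in tool [  0.6   2.8 104.1]
174 [62, 62, 63, 65, 62, 60, 61, 61, 71, 83, 86, 85, 87, 85, 86, 82, 72, 60, 56, 58, 61, 64, 69, 71, 79, 85]
177 [60, 60, 57, 66, 85, 108, 122, 134, 146, 155, 157, 161, 165, 167, 162, 153, 141, 136, 133, 129, 116, 93, 69, 59, 60, 67]
180 [84, 104, 123, 135, 147, 150, 152, 154, 157, 151, 145, 141, 141, 146, 142, 143, 146, 150, 153, 154, 152, 149, 145, 141, 128, 97]
183 [146, 156, 154, 153, 152, 152, 153, 154, 155, 137, 99, 60, 51, 43, 50, 87, 125, 148, 154, 153, 153, 152, 151, 150, 154, 147]
186 [153, 156, 156, 155, 152, 151, 151, 150, 148, 137, 119, 117, 123, 120, 100, 102, 131, 147, 152, 152, 154, 155, 157, 155, 157, 156]
189 [157, 155, 156, 155, 152, 145, 135, 130, 132, 140, 150, 162, 170, 181, 182, 183, 185, 178, 167, 157, 153, 154, 155, 157, 157, 157]
192 [157, 153, 144, 129, 115, 108, 106, 118, 131, 146, 158, 167, 176, 183, 190, 195, 199, 199, 191, 174, 159, 155, 155, 155, 155, 158]
195 [147, 135, 122, 114, 103, 100, 107, 119, 134, 145, 158, 166, 176, 183, 190, 195, 197, 201, 195, 179, 159, 154, 155, 154, 155, 156]
198 [112, 114, 112, 109, 102, 102, 108, 121, 132, 147, 159, 166, 175, 182, 188, 193, 197, 200, 197, 182, 166, 157, 154, 155, 155, 147]
```

```bash
python3 -m creep '{"delta_pos":[[0,0.0003,0.002],[0,0,0.001],[0,0,0.001],[0,0,0],[0,0,0]],"twist":[[0,0,0],[0,0,0],[0,0,0],[0,0,0],[0,0,0]]}' && python3 look.py w6
python3 - <<'E'
from h import *
S=np.load("w6.npz");p,d,K,T,ee,Rt=[S[k] for k in ("p","d","K","T","ee","R")]
X=np.array([544.1,65.3,113.1]);print("slot in tool",(Rt.T@(X-ee)).round(1))
from workcell import get_obs; o=get_obs(); print("F tool",(Rt.T@o["ft_force"]).round(1),o["moment"])
c=p[150:215,220:290]; cv2.imwrite("pics/w6c.png",cv2.resize(c[:,:,::-1],None,fx=9,fy=9,interpolation=cv2.INTER_CUBIC))
E
```

```text
t: 7.43
ee_pos: [492.6, 56.8, 200.3]
orientation: [1.843, 2.045, 0.576]
ft_force: [-18.4, -1.8, 25.6]
width: 15.8
grasp_force: 30.0
7.4333 [492.6  56.8 200.3] [[-0.1106, 0.8614, 0.4958], [0.9935, 0.0827, 0.078], [0.0262, 0.5012, -0.8649]] [ 0.06  0.11  2.27  0.2   0.24 -0.22] [-18.4  -1.8  25.6] 15.80778878343989 30.008985623717308
slot in tool [  0.5   1.4 101.6]
F tool [  0.6  -2.4 -31.5] [-0.11611986  0.9815366   0.01232244]
```

View pics/w6c.png

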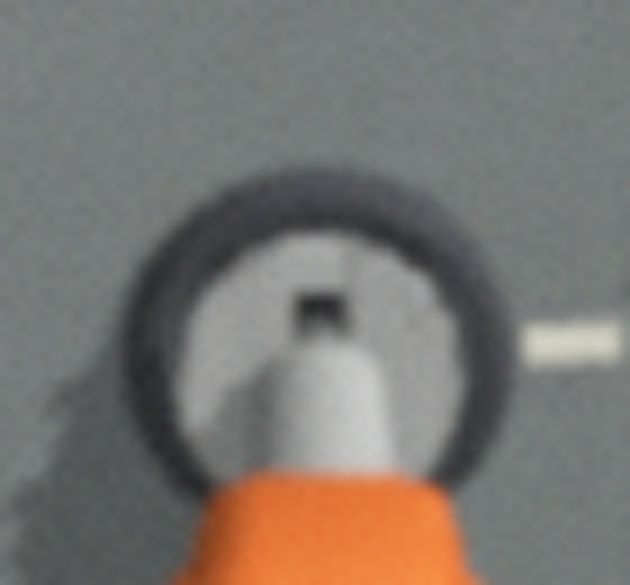

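The blade went in about 7 mm and met the slot floor, with 31 N along the axis and almost no sideways force. I'll back off slightly and start turning, watching the torque.

```bash
python3 -m creep '{"delta_pos":[[0,-0.0005,-0.0017],[0,0,0],[0,0,0],[0,0,0],[0,0,0],[0,0,0],[0,0,0],[0,0,0]],"twist":[[0,0,0],[0,0,0],[0,0,5],[0,0,5],[0,0,5],[0,0,5],[0,0,0],[0,0,0]]}'
cat > ft.py <<'E'
from h import *
from workcell import get_obs
o=get_obs();Rt=R.from_rotvec(o["orientation"]).as_matrix();X=np.array([544.1,65.3,113.1])
e=np.array([-.158,.987,0])
l=Rt.T@e
print("F",(Rt.T@o["ft_force"]).round(1),"M",(Rt.T@o["moment"]).round(3),"slot",(Rt.T@(X-o["ee_pos"])).round(1),"tool x from edge",round(float(-np.degrees(np.arctan2(l[1],l[0]))),1),o["qpos"].round(2),o["width"])
E
python3 ft.py
```

```text
t: 8.15
ee_pos: [492.2, 56.5, 200.7]
orientation: [2.217, 1.73, 0.661]
ft_force: [-3.9, -1.7, 6.5]
width: 15.9
grasp_force: 30.0
F [-1.1  0.2 -7.7] M [ 0.07  -0.423 -0.111] slot [  1.2   1.2 102.2] tool x from edge 23.1 [0.06 0.11 2.27 0.2  0.24 0.13] 15.880670337148306
```

A resisting torque of 0.11 N m with little side force shows the blade is engaged, so I'll keep turning.

```bash
python3 -m creep '{"delta_pos":[[0,0,0],[0,0,0],[0,0,0],[0,0,0],[0,0,0],[0,0,0],[0,0,0],[0,0,0],[0,0,0],[0,0,0],[0,0,0],[0,0,0],[0,0,0],[0,0,0]],"twist":[[0,0,5],[0,0,5],[0,0,5],[0,0,5],[0,0,5],[0,0,5],[0,0,5],[0,0,5],[0,0,5],[0,0,5],[0,0,5],[0,0,5],[0,0,0],[0,0,0]]}'; python3 ft.py;  python3 -m creep '{"delta_pos":[[0,0,0],[0,0,0],[0,0,0],[0,0,0],[0,0,0]],"twist":[[0,0,3],[0,0,3],[0,0,2],[0,0,0],[0,0,0]]}'; python3 ft.py
```

```text
t: 9.32
ee_pos: [492.4, 56.2, 200.8]
orientation: [-2.997, -0.419, -0.815]
ft_force: [-3.2, -4.2, 6.3]
width: 16.0
grasp_force: 30.0
F [-0.6  3.6 -7.4] M [-1.141 -0.483 -0.04 ] slot [  1.5  -0.9 102.2] tool x from edge 83.1 [0.06 0.11 2.27 0.2  0.24 1.18] 15.976473693201283
t: 9.73
ee_pos: [492.3, 56.1, 200.7]
orientation: [-2.985, -0.207, -0.803]
ft_force: [-3.4, -4.4, 6.2]
width: 16.4
grasp_force: 30.0
F [-0.3  3.9 -7.4] M [-1.298 -0.375 -0.013] slot [  1.4  -1.1 102.2] tool x from edge 91.1 [0.06 0.11 2.27 0.2  0.24 1.31] 16.40595333693334
```

```bash
python3 -m creep '{"delta_pos":[[0,0,0],[0,0,0],[0,0,0],[0,0,0]],"twist":[[0,0,2],[0,0,2],[0,0,0],[0,0,0]]}'; python3 ft.py;  python3 look.py w7
python3 - <<'E'
from h import *
S=np.load("w7.npz");p,d,K,T,ee,Rt=[S[k] for k in ("p","d","K","T","ee","R")]
c=p[120:225,180:330]; cv2.imwrite("pics/w7c.png",cv2.resize(c[:,:,::-1],None,fx=5,fy=5,interpolation=cv2.INTER_CUBIC))
E
```

```text
t: 10.07
ee_pos: [492.3, 56.1, 200.7]
orientation: [-2.973, -0.102, -0.795]
ft_force: [-3.4, -4.3, 6.7]
width: 15.9
grasp_force: 30.0
F [ 0.2  3.8 -7.8] M [-1.361 -0.302 -0.097] slot [  1.4  -1.3 102.2] tool x from edge 95.1 [0.06 0.11 2.27 0.2  0.24 1.38] 15.877689660951035
10.0667 [492.3  56.1 200.7] [[0.8645, 0.0799, 0.4962], [0.0479, -0.9959, 0.077], [0.5003, -0.0428, -0.8648]] [0.06 0.11 2.27 0.2  0.24 1.38] [-3.4 -4.3  6.7] 15.877689660951035 30.0064043328166
```

View pics/w7c.png

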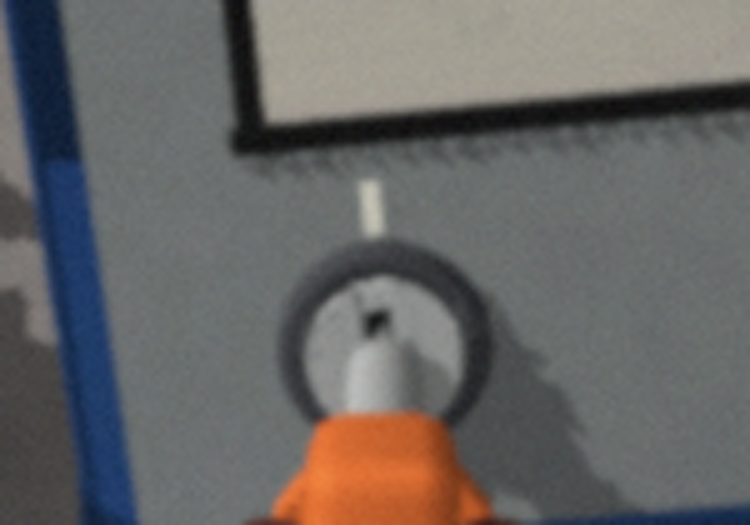

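The slot's far end at (376,320) now points up at the white mark at (371,207). I'll press on a few degrees to take up the blade's play and reach the stop.

```bash
for i in 1 2 3; do python3 -m creep '{"delta_pos":[[0,0,0],[0,0,0],[0,0,0]],"twist":[[0,0,1.5],[0,0,0],[0,0,0]]}' >/dev/null; python3 ft.py; done
```

```text
F [-0.6  5.2 -8. ] M [-1.358 -0.275 -0.045] slot [  1.4  -1.3 102.2] tool x from edge 96.6 [0.06 0.11 2.27 0.2  0.24 1.41] 15.710830257072168
F [ 0.4  5.1 -7.6] M [-1.41  -0.274 -0.076] slot [  1.3  -1.4 102.2] tool x from edge 98.1 [0.06 0.11 2.27 0.2  0.24 1.44] 16.08787157004603
F [-1.1  5.5 -7.3] M [-1.394 -0.229 -0.085] slot [  1.3  -1.4 102.2] tool x from edge 99.6 [0.06 0.11 2.27 0.2  0.24 1.46] 15.679601437910977
```

```bash
for i in 1 2 3 4; do python3 -m creep '{"delta_pos":[[0,0,0],[0,0,0],[0,0,0]],"twist":[[0,0,1.5],[0,0,0],[0,0,0]]}' >/dev/null; python3 ft.py; done; python3 look.py w8
python3 - <<'E'
from h import *
for f in("w7","w8"):
    S=np.load(f+".npz");p,d,K,T,ee,Rt=[S[k] for k in ("p","d","K","T","ee","R")]
    n=-Rt[:,2]; c=n@np.array([544.1,65.3,113.1]); g=cv2.cvtColor(p,cv2.COLOR_RGB2GRAY)
    e=np.array([-.158,.987,0]); s=np.cross(e,n); s*=np.sign(s[2])   # up the slope
    def pl(u,v,h=0): X=onplane(K,T,(u,v),n,c+h)-np.array([544.1,65.3,113.1]); return np.round([X@s,X@e],1)
    w=g[150:172,235:275]; ys,xs=np.nonzero(w>200); print(f,"mark",len(xs),pl(xs.mean()+235,ys.mean()+150,-11) if len(xs) else "")
    w=g[172:192,235:280]; ys,xs=np.nonzero(w<75); 
    for v in range(174,194,2): print(v,g[v,240:274].tolist())
E
```

```text
F [ 0.7  4.1 -8.2] M [-1.393 -0.246 -0.083] slot [  1.4  -1.4 102.2] tool x from edge 101.1 [0.06 0.11 2.27 0.2  0.24 1.49] 15.720176798945513
F [ 0.6  4.5 -7.6] M [-1.399 -0.173 -0.13 ] slot [  1.3  -1.5 102.2] tool x from edge 102.6 [0.06 0.11 2.27 0.2  0.24 1.52] 15.729982204207547
F [ 0.5  4.7 -8.4] M [-1.427 -0.183 -0.154] slot [  1.4  -1.5 102.2] tool x from edge 104.1 [0.06 0.11 2.27 0.2  0.24 1.54] 16.04097081317735
F [ 0.3  4.9 -7.8] M [-1.473 -0.168 -0.197] slot [  1.4  -1.6 102.2] tool x from edge 105.6 [0.06 0.11 2.27 0.2  0.24 1.57] 15.539479253287448
11.8667 [492.1  56.1 200.6] [[0.8649, -0.0785, 0.4958], [-0.1337, -0.988, 0.0769], [0.4838, -0.1328, -0.865]] [0.06 0.11 2.27 0.2  0.24 1.57] [-4.  -5.5  6.2] 15.539479253287448 30.03075510263443
w7 mark 0 
174 [101, 96, 88, 88, 77, 76, 69, 62, 61, 57, 49, 46, 50, 52, 56, 62, 65, 63, 57, 55, 50, 50, 51, 54, 55, 53, 54, 49, 47, 45, 54, 61, 78, 96]
176 [90, 82, 76, 71, 66, 60, 52, 51, 48, 66, 87, 107, 119, 122, 135, 148, 150, 140, 129, 114, 102, 99, 82, 75, 58, 51, 51, 55, 54, 51, 47, 41, 47, 62]
178 [77, 73, 68, 59, 53, 53, 
[... 2232 characters left out ...]
8, 144, 127, 96, 70, 57]
186 [65, 87, 120, 145, 143, 145, 143, 143, 144, 144, 141, 128, 98, 68, 67, 108, 130, 126, 123, 134, 141, 137, 138, 142, 144, 143, 146, 149, 146, 145, 138, 115, 87, 65]
188 [80, 123, 146, 152, 144, 146, 145, 143, 142, 140, 143, 142, 140, 139, 140, 146, 139, 131, 121, 114, 115, 108, 116, 132, 136, 143, 145, 146, 148, 147, 143, 123, 94, 69]
190 [83, 127, 143, 147, 146, 144, 150, 145, 142, 146, 158, 170, 178, 171, 166, 154, 146, 134, 123, 109, 100, 93, 94, 96, 109, 119, 125, 126, 132, 139, 141, 127, 95, 69]
192 [81, 121, 142, 138, 142, 146, 146, 145, 146, 150, 170, 183, 181, 172, 163, 154, 145, 132, 123, 108, 99, 89, 87, 88, 95, 102, 109, 106, 110, 113, 120, 120, 97, 68]
```

The torque now climbs steadily, from 0.08 to 0.20 N m, so the latch is at its stop. One more nudge, then I'll centre the blade in its play, withdraw and check the latch.

```bash
python3 -m creep '{"delta_pos":[[0,0,0],[0,0,0],[0,0,0]],"twist":[[0,0,2],[0,0,0],[0,0,0]]}' >/dev/null; python3 ft.py; python3 -m creep '{"delta_pos":[[0,0,0],[0,0,0],[0,0,0],[0,0,0],[0,0,0],[0,0,0]],"twist":[[0,0,-3],[0,0,-3],[0,0,-3],[0,0,-2],[0,0,0],[0,0,0]]}' >/dev/null; python3 ft.py; python3 -m creep '{"delta_pos":[[0,0,-0.003],[0,0,-0.006],[0,0,-0.01],[0,0,-0.015],[0,0,-0.02],[0,0,0],[0,0,0],[0,0,0]],"twist":[[0,0,0],[0,0,0],[0,0,0],[0,0,0],[0,0,0],[0,0,0],[0,0,0],[0,0,0]]}'; python3 ft.py; python3 look.py w9; python3 slot.py w9 257 180
```

```text
F [ 0.8  4.1 -8.1] M [-1.402 -0.173 -0.308] slot [  1.4  -1.6 102.2] tool x from edge 107.6 [0.06 0.11 2.27 0.2  0.24 1.6 ] 15.776559988829288
F [-0.4  3.  -8. ] M [-0.977 -0.286  0.065] slot [  1.5  -1.1 102.2] tool x from edge 96.6 [0.06 0.11 2.27 0.2  0.24 1.41] 15.746359814518332
t: 13.33
ee_pos: [464.7, 52.5, 246.5]
orientation: [-2.968, -0.063, -0.789]
ft_force: [0.0, -0.2, -1.2]
width: 15.8
grasp_force: 30.0
F [-0.6  0.3  1.1] M [-0.074 -0.501  0.019] slot [  2.9  -0.7 155.7] tool x from edge 96.6 [ 0.05 -0.04  2.27  0.14  0.39  1.47] 15.795131969811173
13.3333 [464.7  52.5 246.5] [[0.8675, 0.0575, 0.494], [0.0218, -0.9967, 0.0778], [0.4969, -0.0567, -0.866]] [ 0.05 -0.04  2.27  0.14  0.39  1.47] [ 0.  -0.2 -1.2] 15.795131969811173 29.99958517961204
normal [-0.4973 -0.0816  0.8637] tool z [ 0.494   0.0778 -0.866 ] 1869 3360
area 48316.0 px [264.4 177.1] size mm 41.3 56.5 ctr [542.6  56.2 111.4] in tool [  0.5   8.5 155.8] angle about tool z -66.6
area 4399.0 px [256.8 175.7] size mm 5.1 19.0 ctr [543.8  64.7 112.9] in tool [ 2.500e+00 -1.000e-01  1.557e+02] angle about tool z -6.2
area 2116.5 px [274.8 205.1] size mm 19.8 3.2 ctr [514.9  43.4  94.2] in tool [-32.3  20.6 156. ] angle about tool z -89.9
```

View pics/w9.png

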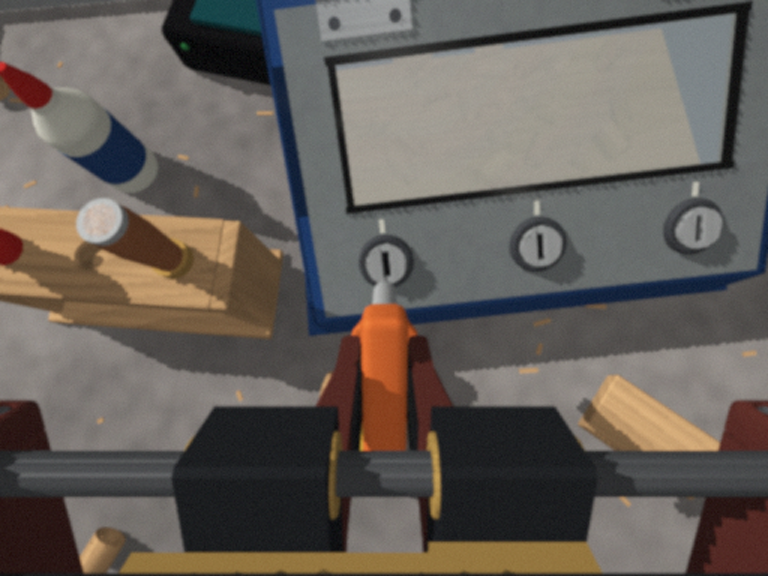

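The last picture shows all three slots, at (386,263), (540,245) and (697,228), pointing at their white marks. Latch A's slot measures 90.4° from the edge, so it's locked. Now returning the key.

```bash
python3 -m creep '{"delta_pos":[[0,0,-0.02],[0,0,-0.02],[0,0,-0.02],[0,0,0],[0,0,0],[0,0,0],[0,0,0],[0,0,0],[0,0,0],[0,0,0],[0,0,0],[0,0,0],[0,0,0],[0,0,0],[0,0,0],[0,0,0],[0,0,0],[0,0,0]],"twist":[[0,0,0],[0,0,0],[0,0,-6],[0,0,-6],[0,0,-6],[0,0,-6],[0,0,-6],[0,0,-6],[0,0,-6],[0,0,-6],[0,0,-6],[0,0,-6],[0,0,-6],[0,0,-6],[0,0,-6],[0,0,-6],[0,0,-6],[0,0,-6.6]]}' && python3 -m creep '{"delta_pos":[[0,0,0],[0,0,0],[0,0,0],[0,0,0],[0,0,0],[0,0,-0.02],[0,0,-0.02],[0,0,0],[0,0,0],[0,0,0],[0,0,0]],"twist":[[6,0,0],[6,0,0],[6,0,0],[6,0,0],[6,0,0],[0,0,3],[0,0,0],[0,0,0],[0,0,0],[0,0,0],[0,0,0]]}'
python3 - <<'E'
import sys;sys.path.insert(0,".")
from h import *
from workcell import get_obs
o=get_obs();Rt=R.from_rotvec(o["orientation"]).as_matrix();print(Rt.round(4).tolist())
R0=R.from_rotvec([2.103,2.333,0.001]).as_matrix()
print("twist to grasp orient",np.degrees(R.from_matrix(Rt.T@R0).as_rotvec()).round(2))
print("shift in grasp axes",(R0.T@(np.array([540.7,294,330])-o["ee_pos"])).round(1))
E
```

```text
t: 14.88
ee_pos: [435.0, 47.8, 297.5]
orientation: [1.779, 2.095, 0.556]
ft_force: [-0.3, -0.1, -0.3]
width: 15.6
grasp_force: 30.0
t: 15.8
ee_pos: [434.3, 47.7, 337.3]
orientation: [-2.101, -2.335, 0.003]
ft_force: [0.7, -0.4, -1.2]
width: 16.1
grasp_force: 30.0
[[-0.1051, 0.9945, -0.0019], [0.9945, 0.1051, -0.001], [-0.0008, -0.002, -1.0]]
twist to grasp orient [-0.17  0.04  0.1 ]
shift in grasp axes [234.  131.3   7.4]
```

```bash
python3 -m creep '{"delta_pos":[[0.02925,0.0164,0],[0.02925,0.0164,0],[0.02925,0.0164,0],[0.02925,0.0164,0],[0.02925,0.0164,0],[0.02925,0.0164,0],[0.02925,0.0164,0],[0.02925,0.0164,0],[0,0,0],[0,0,0],[0,0,0],[0,0,0]],"twist":[[0,0,0],[0,0,0],[0,0,0],[0,0,0],[0,0,0],[0,0,0],[0,0,0],[0,0,0],[0,0,0],[0,0,0],[0,0,0],[0,0,0]]}' && python3 look.py w10
python3 - <<'E'
from h import *
# is the key straight in the grip? shaft centre columns by row, against bar
S=np.load("w10.npz");p,d,K,T=[S[k] for k in "pdKT"]
m,cs=bar(p,K,T,0)
for c in cs[:2]: print(cv2.contourArea(c),cv2.boundingRect(c),cv2.minAreaRect(c))
S=np.load("w2.npz");m,cs=bar(S["p"],0,0,0)
for c in cs[:2]: print("before",cv2.contourArea(c),cv2.boundingRect(c),cv2.minAreaRect(c))
E
```

```text
t: 16.8
ee_pos: [540.4, 293.1, 338.1]
orientation: [2.102, 2.334, -0.003]
ft_force: [-0.3, -1.0, -0.7]
width: 15.9
grasp_force: 30.0
16.8 [540.4 293.1 338.1] [[-0.1043, 0.9945, -0.0008], [0.9945, 0.1043, -0.0016], [-0.0015, -0.001, -1.0]] [ 0.48  0.3   1.53 -0.    1.31  0.37] [-0.3 -1.  -0.7] 15.863068296548342 29.99963605776429
2730.5 (235, 203, 43, 97) ((256.0, 251.0), (96.0, 42.0), 90.0)
before 2719.0 (236, 203, 41, 97) ((256.0, 251.0), (96.0, 40.0), 90.0)
```

```bash
python3 -m creep '{"delta_pos":[[0.0008,0,0.02],[0,0,0.035],[0,0,0.03],[0,0,0.015],[0,0,0],[0,0,0]],"twist":[[0,0,0],[0,0,0],[0,0,0],[0,0,0],[0,0,0],[0,0,0]]}' && python3 -m creep '{"delta_pos":[[0,0,0.015],[0,0,0.015],[0,0,0.015],[0,0,0],[0,0,0]],"twist":[[0,0,0],[0,0,0],[0,0,0],[0,0,0],[0,0,0]]}'
```

```text
t: 17.35
ee_pos: [540.7, 294.0, 238.5]
orientation: [2.103, 2.334, -0.003]
ft_force: [-0.2, -0.4, -1.3]
width: 15.8
grasp_force: 30.0
t: 17.77
ee_pos: [541.5, 294.9, 194.9]
orientation: [2.101, 2.334, 0.001]
ft_force: [0.7, 0.8, -0.9]
width: 15.6
grasp_force: 30.0
```

```bash
python3 -m creep '{"delta_pos":[[-0.0005,-0.0007,0.02],[0,0,0.02],[0,0,0.011],[0,0,0.003],[0,0,0],[0,0,0]],"twist":[[0,0,0],[0,0,0],[0,0,0],[0,0,0],[0,0,0],[0,0,0]]}' && python3 -m creep '{"delta_pos":[[0,0,0.0015],[0,0,0],[0,0,0]],"twist":[[0,0,0],[0,0,0],[0,0,0]]}'
```

```text
t: 18.27
ee_pos: [541.1, 294.7, 140.8]
orientation: [2.101, 2.334, 0.002]
ft_force: [-0.0, -0.1, -1.2]
width: 15.9
grasp_force: 30.0
t: 18.52
ee_pos: [540.7, 294.5, 138.7]
orientation: [2.101, 2.334, 0.001]
ft_force: [-0.7, -0.3, -1.5]
width: 16.1
grasp_force: 30.0
```

```bash
for i in 1 2 3; do python3 -m creep '{"delta_pos":[[0,0,0.0007],[0,0,0],[0,0,0]],"twist":[[0,0,0],[0,0,0],[0,0,0]]}' | egrep 'ee_pos|force'; done
```

```text
ee_pos: [540.3, 294.3, 137.4]
ft_force: [0.0, 0.4, -2.3]
grasp_force: 30.0
ee_pos: [540.3, 294.3, 137.4]
ft_force: [-2.2, -1.3, 4.1]
grasp_force: 30.0
ee_pos: [540.3, 294.3, 137.3]
ft_force: [-3.9, -2.1, 9.5]
grasp_force: 30.0
```

It's seated on the board, so I'm releasing and retreating upward.

```bash
python3 -m creep '{"delta_pos":[[0,0,-0.0007],[0,0,0],[0,0,0],[0,0,0],[0,0,0],[0,0,0],[0,0,0]],"twist":[[0,0,0],[0,0,0],[0,0,0],[0,0,0],[0,0,0],[0,0,0],[0,0,0]]}' 0.5 && python3 -m creep '{"delta_pos":[[0,0,-0.01],[0,0,-0.02],[0,0,-0.03],[0,0,-0.04],[0,0,-0.03],[0,0,-0.016],[0,0,0],[0,0,0],[0,0,0]],"twist":[[0,0,0],[0,0,0],[0,0,0],[0,0,0],[0,0,0],[0,0,0],[0,0,0],[0,0,0],[0,0,0]]}' && python3 look.py w11
python3 - <<'E'
from h import *
for f in ("w1","w11"):
    S=np.load(f+".npz");p,d,K,T=[S[k] for k in "pdKT"]
    m,cs=bar(p,K,T,165);C=cloud(d,K,T);q=C[(m>0)&(C[...,2]>155)&(C[...,2]<170)]
    print(f,len(q),np.median(q[:,2]),cv2.minAreaRect(q[:,:2].astype(np.float32)))
    h=cv2.cvtColor(p,cv2.COLOR_RGB2HSV); r=(cv2.inRange(h,(0,200,90),(4,255,255))|cv2.inRange(h,(174,200,90),(180,255,255)))>0
    q=C[r&(C[...,2]>150)&(C[...,2]<215)&(C[...,0]<580)]; print(" red",len(q),np.median(q,axis=0).round(1))
    q=C[(C[...,2]>192)&(C[...,2]<215)&(abs(C[...,1]-225)<30)]; print(" chisel top",len(q),q.mean(0).round(1))
E
```

```text
t: 19.85
ee_pos: [540.3, 294.3, 136.5]
orientation: [2.101, 2.335, -0.001]
ft_force: [-0.3, 0.3, -1.0]
width: 43.7
grasp_force: 0.0
t: 20.6
ee_pos: [539.5, 294.0, 281.6]
orientation: [2.102, 2.335, -0.003]
ft_force: [-0.1, -0.4, -0.4]
width: 44.0
grasp_force: 0.0
20.6 [539.5 294.  281.6] [[-0.1049, 0.9945, -0.0014], [0.9945, 0.1049, -0.0017], [-0.0015, -0.0016, -1.0]] [ 0.48  0.35  1.6  -0.    1.2   0.38] [-0.1 -0.4 -0.4] 44.04343698417297 0.0
w1 891 164.46894018078456 ((540.4298706054688, 293.8431701660156), (15.084810256958008, 60.98906326293945), 6.16317892074585)
 red 588 [542.  360.9 198.2]
 chisel top 650 [539.  226.9 198.4]
w11 918 164.42660321268139 ((541.6386108398438, 294.2669677734375), (15.1343994140625, 61.0184211730957), 6.426517009735107)
 red 672 [541.9 361.6 198.1]
 chisel top 653 [539.1 227.  198.3]
```

The key is back upright at its starting height, within about 1 mm of where it hung, and its neighbours haven't moved. Handing in.

```bash
python3 -c "
from workcell import close_job
print(close_job())"
```

```text
the job is handed in; nothing more can be done
None
```

The open latch (the one nearest the rack) is turned to its stop with its slot at the white mark, the other two latches are still locked, and the key hangs back in the rack's middle hole with the tools beside it unmoved; handed in at about 21 s.

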